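Set the tube heater's push-and-turn dial and start it

ROBOT

A 6-joint arm with a two-finger parallel gripper is mounted at the origin on the work surface. World frame = base frame: x ahead of the robot, y to its left, z up, the work surface at z = 0. Lengths are in m, angles in rad, forces in N, time in s.
With the tool pointing down it reaches from about 0.375 to 0.975 m from the base axis. Payload 3.8 kg.
Tool frame: the origin (TCP) lies midway between the tips of the shut fingers; the grasp point (between the pads) lies 19 mm behind it; z points along the fingers, y is the line along which they close (so a half turn about z gives the same grasp; the last joint's range is limited). The gripper opens to 85 mm and grips with 20 to 120 N. Pads are 22 mm wide; open, the fingers measure 114 mm over their backs; the gripper's body (76 mm by 85 mm) begins 54 mm behind the grasp point. The pads swing forward as they close: fully open they stand 13 mm farther back than shut.
Start: joints at [1.147, 0.264, 1.604, -0, 1.274, -0.037], TCP at [0.255, 0.625, 0.231] pointing down, gripper open.
Joint ranges: [-2.63, 2.63], [-0.94, 2.18], [0.31, 2.57], [-1.31, 4.45], [0, 2.66], [-2.55, 2.55]. Speed limits (rad/s): [2.57, 2.57, 3.14, 3.14, 3.14, 3.14].

INTERFACE

Orientations are given as [roll, pitch, yaw] about the fixed x, y, z axes, in that order (R = Rz(yaw) Ry(pitch) Rx(roll)).
In Python, from rig import ctrl gives the robot as it stands. The module is installed in compiled form; this text tells all that it offers.
- The arm moves only by the shell command python3 -m crank 'ROWS' [FORCE]. ROWS is JSON, a list of rows, each a list of 5 numbers: the opening, from -1 (shut) to 1 (fully open), then the shift along the tool's x, y, z in m, then the turn about the tool's z in degrees. A call has 1 to 12 rows; each row shifts and turns the commanded pose from where the row before left it, along the tool's axes as they then stand; what a row does not reach is not made up. A row lasts 1/10 s, in which the tool goes at most 50 mm and 8.59 degrees, less where a joint would pass 70% of its speed; a pose out of reach is approached as far as the arm can. A call with a gripper value outside its range is refused whole. The fingers move at their own pace and stop on an object; FORCE is the grip in N (left out, the last holds). Time passes only in rows, so rows that do not move let the fingers close. It gives the time, the measured TCP pose, the force, the opening and the grip force at its end, in the units of the state.
- ctrl.sense(): the state, without advancing time (a new reading comes with each control period).
- ctrl.get_image(name): name is "scene" or "side" or "wrist"; returns a dict with "frame" (384x512x3 uint8, blue, green, red), "K" (3x3 intrinsics, pixels), "R" (3x3) and "t" (3): a world point X has camera coordinates R X + t. Camera axes: x right, y down, z forward; pixel columns grow to the right and rows downward; lengths in m; the calibration is good to about 2 mm. A picture is of the moment at which its call begins. There is no depth.
- ctrl.job_done(): hands the job in; it is judged then, once.
Trained networks look in a picture, given as the dict that the camera call returned (one of the last four; its "shot" number tells which), for a name from the list of things; names that differ only in an ending like _2 or _b are one class to them, and where a whole thing is asked for, a point or a joint stands for the part that bears it (a point fixed in the world has none). Each returns a list of dicts, best first, with "confidence" (0 to 1); they miss things now and then, are a little off and sometimes report something else, mostly with a low value. They report only what shows in the picture. A call takes as long as a camera call.
- ctrl.look_for(picture, query): "rect" ([left, top, width, height] in pixels, round what is visible of it).
- ctrl.regions_of(picture, query): "region" (384x512 bool, what is visible of it) and "rect" ([left, top, width, height] in pixels, round what is visible of it).
- ctrl.place_of(picture, query): "uv" ([column, row] in pixels: a listed point, or the origin of a listed thing).
The state is a dict: "clock": time; "joint_pos": joint angles; "qd": joint speeds; "joint_efforts": joint torques, N m; "ee_pos": TCP position; "tool_rot": TCP orientation; "ft_force": force on the tool from outside, world axes, zero at the start; "ft_torque": the same for the moment, N m; "finger_gap": finger opening in m; "grasp_force": force on a finger pad.
Only numpy, scipy, OpenCV 4.12 (cv2) and the standard library are available. Lean on these libraries where they do the work, as an engineer would, in place of code of your own. Each camera call takes 0.05 s, during which the arm holds its last target. There are 200 camera calls.

TASK

Set the tube heater's black push-and-turn dial to the green dot: keep it pressed down just firmly enough to free it (about 14 N; more than about 16 N trips its overload switch, which must not happen), click it round clockwise, without going past the green dot, and let it spring back up in that click. Then press the green start button right down and let go. Leave the red stop button, the vials and everything else on the bench as they are.

Things in the scene. Friction and masses are not known exactly. Their poses are not given: they have to be found in the camera images.
- heater: White tube heater, 210 x 270 mm, 60 mm high (deck), fixed. Origin: centre of its underside; z up; controls on the strip along its -x edge, at x = -55 mm: dial y +60, green start y -45, red stop y -100 mm. Behind, a 30 mm high aluminium block holds vials.
- dial_axis (a point): Point on the deck on the dial's upright axis (heater frame x -55, y +60, z 60 mm). The cap is a round black knob, 40 mm in diameter, 30 mm high; at rest its underside is 28 mm and its top 58 mm above this point; under it only a 14 mm shaft and a low collar. Grip it across at any yaw.
- dial_rest (a point): Centre of the top of the resting cap; fixed, does not sink. Pushed, the cap sinks lightly (1 to 2 N) through an unmeasured dead travel of 1.5 to 13.5 mm, different every time; then a firm spring: 2.5 N to start, 2.6 N more per mm. 3.5 mm into it (about 12 N) the rotation lock frees; 5.6 mm into it (about 17 N) the overload switch trips. Let go, it rises and locks. Turn only while freed.
- green_dot (a point): The large green dot (11 mm) on the deck, 35 mm from the dial axis towards the heater's -y; small white dots mark the other clicks.
- dial (a joint): Dial angle, rad, growing clockwise seen from above. 12 clicks a turn, 0.5236 rad each, at whole multiples of that; a click's torque is about 0.1 N m. At 0 the white line on the cap points along the heater's +y, at 1.571 along +x, at 3.142 along -y to the green dot: the target, click 6. It starts locked in click 0, 1, 2 or 3.
- overload (a joint): Overload switch hidden under the dial, m: 0 until the firm spring has been pushed in 4.8 mm, tripped at 0.0008 (5.6 mm). It says nothing before that.
- start (a joint): Travel of the green start button in m, 0 up, 0.006 fully pressed; spring, about 5 N when fully down.
- start_top (a point): Centre of the top face of the green start button (28 mm in diameter).
- stop (a joint): Travel of the red stop button in m, 0 up, 0.006 fully pressed; it must not be pressed.
- vial_a: Clear vial with a green cap, 30 mm in diameter, 52 mm high, standing in a well of the heater's block; origin at its underside.
- vial_b: Second such vial in the heater's block.
- vial_c: Third such vial, standing on the bench.
- tip_box: Yellow box of blue pipette tips, 80 x 120 x 79 mm high, on the bench; origin under its centre.
- tube_rack: Low green tube rack, 90 x 160 x 38 mm high, on the bench; origin under its centre.
- beaker: Purple beaker, 70 mm in diameter, 85 mm high, on the bench; origin under its centre.
- count_timer: White bench timer with a small display, 60 x 85 x 18 mm high, lying on the bench; origin under its centre.

How it is judged:
On the way, in this order (a step that is already met when the one before it is completed fails the run):
1. the dial stands in the click at the green dot, let go (value of joint dial between 3.0216 and 3.2616 rad and contact force between the fingers and heater below 0.1 N), for 0.3 s.
2. the green start button is pressed right down (value of joint start above 0.0048 m), for 0.05 s.
At the end, for the whole second after the job is handed in: The dial rests in the click at the green dot (within 0.12 rad of 3.142), both buttons are up again (under 1.5 mm), and the vials and the other things on the bench are within 20 mm of where they were (value of joint dial between 3.0216 and 3.2616 rad and value of joint each of start, stop below 0.0015 m and distance of each of vial_a, vial_b, vial_c, tip_box, tube_rack, beaker, count_timer from where it was at the start of the episode below 0.02 m); the robot touches nothing.
It fails at once if the dial is pressed so hard that its overload switch trips (value of joint overload above 0.0008 m).
It fails at once if the dial is turned more than half a click past the green dot (value of joint dial above 3.4416 rad).
It fails at once if the start button is pressed before the dial stands at the green dot (value of joint start above 0.003 m and not (value of joint dial between 2.9416 and 3.3416 rad)).
It fails at once if the red stop button is pressed (value of joint stop above 0.003 m).
It fails at once if a vial or another thing on the bench is moved more than 30 mm (distance of any of vial_a, vial_b, vial_c, tip_box, tube_rack, beaker, count_timer from where it was at the start of the episode above 0.03 m).
It also fails if it takes over 72 s, if anything falls off the work surface, if the arm or the gripper's body presses on something with over 40 N, if the wrist force passes 120 N, or if a joint passes its speed limit or range.

## Working session

There is one attempt and no reset: what is moved stays moved. The work goes in short steps, Python scripts to look and compute and a shell command to move; the robot and the scene stay as the last step left them, time stands still between calls to the robot, and variables do not carry over. Pictures are saved under pics/ and viewed, at most 10 in all, crops included, and the job is handed in when it is done.

```bash
mkdir -p pics; cat > h.py <<'E'
import numpy as np, cv2
from rig import ctrl
def tri(obs):
    A=[];b=[]
    for p,uv in obs:
        P=p["K"]@np.c_[p["R"],p["t"]]
        for i in (0,1):
            r=uv[i]*P[2]-P[i]; A.append(r[:3]); b.append(-r[3])
    return np.linalg.lstsq(np.array(A),np.array(b),rcond=None)[0]
def onz(p,uv,z):
    d=p["R"].T@np.linalg.inv(p["K"])@np.array([uv[0],uv[1],1.]); c=-p["R"].T@p["t"]
    return c+d*(z-c[2])/d[2]
def proj(p,X):
    q=p["K"]@(p["R"]@np.array(X)+p["t"]); return q[:2]/q[2]
E
python3 - <<'E'
from h import *
P={n:ctrl.get_image(n) for n in("scene","side","wrist")}
for n in P: cv2.imwrite(f"pics/{n}0.png",P[n]["frame"])
cv2.imwrite("pics/both0.png",np.hstack([P["scene"]["frame"],P["side"]["frame"]])[:, :] if 0 else cv2.resize(np.hstack([P["scene"]["frame"],P["side"]["frame"]]),(800,300)))
zs=dict(heater=0,dial_axis=.06,dial_rest=.118,green_dot=.06,start_top=None)
for q in zs:
    o=[]
    for n in P:
        r=ctrl.place_of(P[n],q)
        for d in r[:2]:
            print(q,n,np.round(d["uv"],1),round(d["confidence"],2),np.round(onz(P[n],d["uv"],zs[q] or .07),4))
        if r and r[0]["confidence"]>.4:o.append((P[n],r[0]["uv"]))
    if len(o)>1: print("  tri",np.round(tri(o),4))
s=ctrl.sense();print(s)
E
```

```text
heater scene [240.9 240.3] 0.78 [ 0.6923 -0.1004  0.07  ]
heater scene [212.2 214.2] 0.73 [ 0.5734 -0.1297  0.07  ]
heater side [278.  223.2] 0.68 [ 0.5702 -0.1544  0.07  ]
heater side [255.5 206.5] 0.16 [ 0.553  -0.0404  0.07  ]
  tri [ 0.6198 -0.073   0.0019]
dial_axis scene [241.8 203.7] 0.67 [ 0.5515 -0.0419  0.06  ]
dial_axis side [254.3 207. ] 0.91 [ 0.5553 -0.0275  0.06  ]
dial_axis side [305.4 208.1] 0.33 [ 0.6973 -0.1101  0.06  ]
  tri [ 0.5515 -0.0392  0.0646]
dial_rest scene [336.1 169.3] 0.73 [0.5884 0.2199 0.118 ]
dial_rest scene [246.2 183.9] 0.71 [ 0.5509 -0.0271  0.118 ]
dial_rest side [249.  195.7] 0.86 [ 0.5297 -0.0421  0.118 ]
  tri [0.6055 0.1645 0.0501]
green_dot scene [236.9 204.3] 0.87 [ 0.5485 -0.0545  0.06  ]
green_dot side [259.9 211.7] 0.73 [ 0.5584 -0.0602  0.06  ]
  tri [ 0.5569 -0.0597  0.0629]
start_top scene [212.9 213.8] 0.45 [ 0.5726 -0.1276  0.07  ]
start_top side [276.4 215.3] 0.47 [ 0.587  -0.1152  0.07  ]
  tri [ 0.5805 -0.1283  0.0784]
{'clock': 0.9, 'joint_pos': array([ 1.14710167e+00,  2.63890653e-01,  1.60396803e+00, -1.00788836e-05,
        1.27369487e+00, -3.68821068e-02]), 'qd': array([ 0.00137145, -0.0007109 , -0.00221846,  0.00126324,  0.00066524,
       -0.00053676]), 'joint_efforts': array([-3.90350006e-04, -5.15053797e+01, -3.67731321e+01, -5.30395141e-05,
        4.92417712e-04, -2.56218368e-05]), 'ee_pos': array([0.25463494, 0.62514298, 0.23130332]), 'tool_rot': array([3.14155394e+00, 1.10723660e-05, 2.75478305e+00]), 'ft_force': array([-0.15406431,  0.24038599, -0.51488838]), 'ft_torque': array([-0.03745491,  0.00196364,  0.05264827]), 'grasp_force': 0.0, 'finger_gap': 0.08581786892854797}
```

View pics/scene0.png

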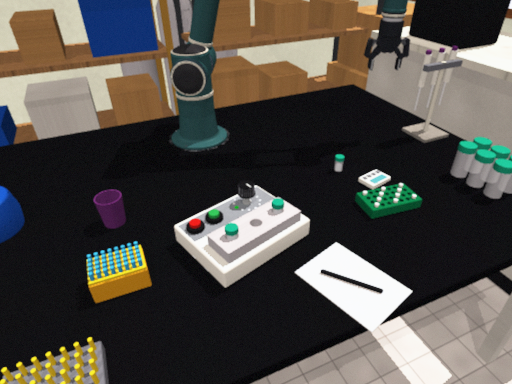

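View pics/wrist0.png

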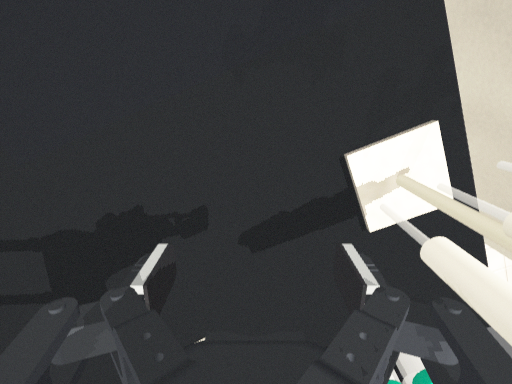

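The scene picture shows the heater mid-table: dial at (247,190), green start at (214,215), red stop at (196,226). The wrist picture shows bare bench and the fingers at the bottom. I'll move above the dial, keeping the yaw, which leaves room for the turn (last joint about -1.25).

```bash
python3 -m crank '[[1,-0.029,-0.0277,0,0],[1,-0.029,-0.0277,0,0],[1,-0.029,-0.0277,0,0],[1,-0.029,-0.0277,0,0],[1,-0.029,-0.0277,0,0],[1,-0.029,-0.0277,0,0],[1,-0.029,-0.0277,0,0],[1,-0.029,-0.0277,0,0],[1,-0.029,-0.0277,0,0],[1,-0.029,-0.0277,0,0],[1,-0.029,-0.0277,0,0],[1,-0.029,-0.0277,0,0]]' && python3 -m crank '[[1,-0.029,-0.0277,0,0],[1,-0.029,-0.0277,0,0],[1,-0.029,-0.0277,0,0],[1,-0.029,-0.0277,0,0],[1,-0.029,-0.0277,0,0],[1,-0.029,-0.0277,0,0],[1,0,0,0,0],[1,0,0,0,0]]'
python3 - <<'E'
from h import *
P={n:ctrl.get_image(n) for n in("scene","side","wrist")}
cv2.imwrite("pics/wrist1.png",P["wrist"]["frame"])
cv2.imwrite("pics/side1.png",P["side"]["frame"])
w=P["wrist"];s=ctrl.sense();c=-w["R"].T@w["t"];print("cam",c,"tcp",s["ee_pos"],s["tool_rot"],s["joint_pos"])
zs=dict(dial_axis=.06,dial_rest=.118,green_dot=.06,start_top=.07,heater=0)
for q in zs:
    o=[]
    for n in P:
        r=ctrl.place_of(P[n],q)
        for d in r[:2]:
            print(q,n,np.round(d["uv"],1),round(d["confidence"],2),np.round(onz(P[n],d["uv"],zs[q]),4))
        if r and r[0]["confidence"]>.4:o.append((P[n],r[0]["uv"]))
    if len(o)>1: print("  tri",np.round(tri(o),4))
E
```

```text
clock: 2.1
ee_pos: [0.452, 0.1845, 0.2317]
tool_rot: [3.141, 0.001, 2.755]
ft_force: [0.4, -0.5, -0.3]
finger_gap: 0.085
grasp_force: 0.0
clock: 2.9
ee_pos: [0.55, -0.0342, 0.2312]
tool_rot: [3.141, -0.001, 2.753]
ft_force: [0.3, 0.5, -0.4]
finger_gap: 0.0854
grasp_force: 0.0
cam [ 0.47534764 -0.00203355  0.37344543] tcp [ 0.54946016 -0.03246634  0.2311995 ] [ 3.14131108e+00 -5.43083244e-04  2.75589423e+00] [-1.04539173e-01  2.88498455e-02  1.87174073e+00  4.45127308e-04
  1.24144574e+00 -1.28978106e+00]
dial_axis scene [243.2 200.2] 0.79 [ 0.5387 -0.0327  0.06  ]
dial_axis side [253.3 210.2] 0.9 [ 0.5439 -0.0427  0.06  ]
dial_axis wrist [261.6 169.5] 0.75 [ 0.5495 -0.0232  0.06  ]
  tri [ 0.5461 -0.0329  0.0581]
dial_rest scene [247.1 183.8] 0.73 [ 0.5514 -0.0248  0.118 ]
dial_rest side [249.6 195.1] 0.79 [ 0.5329 -0.0398  0.118 ]
dial_rest wrist [262.3 180.6] 0.9 [ 0.5462 -0.0227  0.118 ]
  tri [ 0.5426 -0.0225  0.1088]
green_dot scene [238.2 206.5] 0.66 [ 0.5589 -0.0549  0.06  ]
green_dot side [258.  212.7] 0.83 [ 0.5505 -0.0624  0.06  ]
green_dot side [278.6 215.9] 0.32 [ 0.599  -0.1085  0.06  ]
green_dot wrist [235.3 190.2] 0.7 [ 0.5612 -0.0616  0.06  ]
  tri [ 0.5558 -0.0566  0.057 ]
start_top scene [277.4 220.3] 0.73 [0.6633 0.0068 0.07  ]
start_top scene [215.  211.7] 0.42 [ 0.5668 -0.1202  0.07  ]
start_top side [278.4 216.9] 0.6 [ 0.5881 -0.1257  0.07  ]
start_top side [273.  192.3] 0.52 [0.6454 0.01   0.07  ]
start_top wrist [191.4 228.3] 0.74 [ 0.583 -0.128  0.07 ]
start_top wrist [235.4 189.8] 0.64 [ 0.5581 -0.0594  0.07  ]
  tri [ 0.6243 -0.0527  0.0404]
heater scene [246.4 242.5] 0.98 [ 0.6336 -0.0649  0.    ]
heater side [278.7 227.2] 0.84 [ 0.6121 -0.0889  0.    ]
heater side [178.3 183.3] 0.54 [0.4185 0.337  0.    ]
heater wrist [248.7 213.5] 0.76 [ 0.6179 -0.069   0.    ]
  tri [ 0.6233 -0.0668 -0.014 ]
```

View pics/wrist1.png

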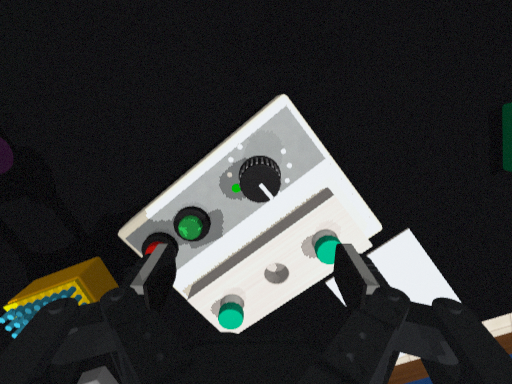

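The wrist picture shows the cap at about (261,180), its white line towards the block (273,198), the green dot at (236,188), the start button at (191,226) and the red button at (158,245). Next I'll refine the positions and yaw from these.

```bash
python3 - <<'E'
from h import *
w=ctrl.get_image("wrist");f=w["frame"];hsv=cv2.cvtColor(f,cv2.COLOR_BGR2HSV)
def comp(m,near):
    n,l,st,c=cv2.connectedComponentsWithStats(m.astype(np.uint8)); 
    i=1+np.argmin([np.hypot(*(c[k]-near))+(1e3 if st[k,4]<12 else 0) for k in range(1,n)]); return l==i,c[i],st[i]
g=(cv2.inRange(hsv,(45,120,60),(75,255,255))>0)
_,c,st=comp(g,(236,188)); print("dot",c,st); gd=onz(w,c,.0605); print(gd)
_,c,st=comp(g,(191,226)); print("start",c,st); sb=onz(w,c,.07); print(sb)
for q in("dial","start"):
  for d in ctrl.regions_of(w,q)[:2]:
    m=d["region"];ys,xs=np.nonzero(m);print(q,d["confidence"],d["rect"],xs.mean(),ys.mean(),m.sum())
    if q=="dial" and d["confidence"]>.5:
      a=np.linspace(0,2*np.pi,60)
      def model(xy,z0=.088):
        pts=np.array([proj(w,[xy[0]+.02*np.cos(t),xy[1]+.02*np.sin(t),z]) for t in a for z in(z0,.118)]).astype(np.float32)
        im=np.zeros(m.shape,np.uint8);cv2.fillConvexPoly(im,np.round(cv2.convexHull(pts)*16).astype(np.int32),1,shift=4);return im>0
      best=max(((( (M:=model((x,y)))&m).sum()/(M|m).sum(),x,y) for x in np.arange(.535,.56,.001) for y in np.arange(-.04,-.015,.001)));print("fit",best)
      xy=np.array(best[1:])
      t=(cv2.inRange(hsv,(0,0,150),(180,60,255))>0)&m
      P=np.array([onz(w,(x,y),.118)[:2]-xy for y,x in zip(*np.nonzero(t))]);P=P[np.hypot(*P.T)<.021];v=P.mean(0);print(len(P),"line dir",v,np.arctan2(v[1],v[0]))
      for nm,p in(("dot",gd),("start",sb)):
        e=p[:2]-xy;print(nm,e,np.hypot(*e),"yaw",np.arctan2(e[0],-e[1]))
E
```

```text
dot [236.140625 187.0625  ] [232 183  10   9  64]
[ 0.55847479 -0.05992317  0.0605    ]
start [190.21382289 226.35205184] [178 215  25  24 463]
[ 0.58068863 -0.12921057  0.07      ]
dial 0.76 [238.3, 155.7, 45.0, 47.4] 260.1400611620795 178.35290519877677 1635
fit (np.float64(0.9432367149758454), np.float64(0.547), np.float64(-0.02599999999999999))
92 line dir [0.01129803 0.00234501] 0.20465330882510038
dot [ 0.01147479 -0.03392317] 0.03581134619659821 yaw 0.3261762481988406
start [ 0.03368863 -0.10321057] 0.10856954387719536 yaw 0.3155037373899542
start 0.64 [179.3, 219.1, 24.8, 17.1] 191.04761904761904 227.0952380952381 420
```

```bash
python3 -m crank '[[0.3,0.0045,0.0057,0,0],[0.3,0,0,0,8.5],[0.3,0,0,0,8.5],[0.3,0,0,0,8.5],[0.3,0,0,0,8.5],[0.3,0,0,0,8.5],[0.3,0,0,0,8.5],[0.3,0,0,0,8.5],[0.3,0,0,0,8.5],[0.3,0,0,0,8.5],[0.3,0,0,0,8.5],[0.3,0,0,0,8.5]]' && python3 -m crank '[[0.3,0,0,0.03,0],[0.3,0,0,0.02,0],[0.3,0,0,0,0],[0.3,0,0,0,0]]'
cat > cap.py <<'E'
from h import *
def cap(z1=.118,save=None):
    w=ctrl.get_image("wrist");f=w["frame"]
    if save: cv2.imwrite(save,f)
    hsv=cv2.cvtColor(f,cv2.COLOR_BGR2HSV);s=ctrl.sense()
    print("tcp",np.round(s["ee_pos"],4),"rot",np.round(s["tool_rot"],4),"q6",round(s["joint_pos"][5],3),"F",np.round(s["ft_force"],1))
    for d in ctrl.regions_of(w,"dial")[:1]:
        m=d["region"];a=np.linspace(0,2*np.pi,60)
        def iou(xy):
            pts=np.array([proj(w,[xy[0]+.02*np.cos(t),xy[1]+.02*np.sin(t),z]) for t in a for z in(z1-.03,z1)]).astype(np.float32)
            im=np.zeros(m.shape,np.uint8);cv2.fillConvexPoly(im,np.round(cv2.convexHull(pts)*16).astype(np.int32),1,shift=4);M=im>0
            return (M&m).sum()/(M|m).sum()
        b=max((iou((x,y)),x,y) for x in np.arange(.535,.56,.001) for y in np.arange(-.04,-.015,.001));xy=np.array(b[1:])
        t=(cv2.inRange(hsv,(0,0,140),(180,60,255))>0)&m
        P=np.array([onz(w,(x,y),z1)[:2]-xy for y,x in zip(*np.nonzero(t))]).reshape(-1,2);P=P[np.hypot(*P.T)<.0205]
        v=P.mean(0) if len(P) else np.zeros(2);print("cap",d["confidence"],np.round(b,4),len(P),"line",np.round(v,4),"dial est",round((np.pi/2+.315-np.arctan2(v[1],v[0]))%(2*np.pi),3))
    g=(cv2.inRange(hsv,(45,120,60),(75,255,255)));n,l,st,c=cv2.connectedComponentsWithStats(g)
    for i in range(1,n):
        if st[i,4]>12: print("green",np.round(c[i],1),st[i,4],"z.06",np.round(onz(w,c[i],.0605),4),"z.07",np.round(onz(w,c[i],.07),4))
    return w
E
python3 -c "
from cap import *
cap(save='pics/wrist2.png')"
```

```text
clock: 5.15
ee_pos: [0.5478, -0.0261, 0.2313]
tool_rot: [-3.141, -0.0, 1.117]
ft_force: [-0.7, 0.3, 0.4]
finger_gap: 0.055
grasp_force: 0.0
clock: 5.55
ee_pos: [0.5477, -0.0263, 0.1812]
tool_rot: [-3.141, 0.0, 1.123]
ft_force: [-0.7, 0.0, 0.4]
finger_gap: 0.0557
grasp_force: 0.0
tcp [ 0.5485 -0.0264  0.1823] rot [ 3.1405e+00 -5.0000e-04  1.1231e+00] q6 0.354 F [0.4 0.2 1.3]
cap 0.57 [ 0.9456  0.549  -0.025 ] 153 line [0.005  0.0006] dial est 1.765
green [281.  210.2] 31 z.06 [ 0.5606 -0.0618  0.0605] z.07 [ 0.5614 -0.0579  0.07  ]
```

View pics/wrist2.png

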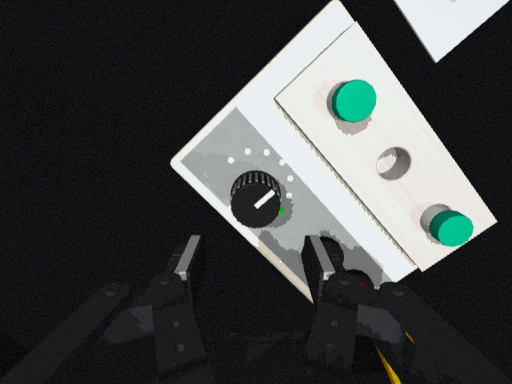

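The wrist picture shows the cap centred between the fingers at (257,200), the line pointing at the block, so click 3 and 90° to go. The block is clear of the fingers. I'll descend and grip.

```bash
python3 -m crank '[[0.3,0,0,0.03,0],[0.3,0,0,0.03,0],[0.3,0,0,0.02,0],[0.3,0,0,0.018,0],[0.3,0,0,0,0],[0.3,0,0,0,0],[-0.4,0,0,0,0],[-0.4,0,0,0,0],[-0.4,0,0,0,0],[-0.4,0,0,0,0],[-0.4,0,0,0,0],[-0.4,0,0,0,0]]' 50; for i in 1 2 3 4 5 6;do python3 -c "
from h import *
ctrl.get_image('wrist');s=ctrl.sense();print(s['clock'],np.round(s['ee_pos'],4),np.round(s['ft_force'],2),np.round(s['ft_torque'],2),s['grasp_force'],s['finger_gap'])";done
```

```text
clock: 6.85
ee_pos: [0.5488, -0.0265, 0.0838]
tool_rot: [3.14, -0.001, 1.123]
ft_force: [1.9, 1.1, 0.4]
finger_gap: 0.0386
grasp_force: 50.1
6.9 [ 0.5488 -0.0265  0.0837] [1.91 1.27 0.9 ] [ 0.2  -0.44  0.01] 50.07255792617798 0.03872207025306941
6.95 [ 0.5488 -0.0265  0.0837] [2.17 1.24 1.58] [ 0.18 -0.54  0.02] 50.080170035362244 0.03857145494625634
7.0 [ 0.5488 -0.0265  0.0836] [1.75 2.39 0.03] [ 0.21 -0.57 -0.02] 50.07557809352875 0.03877176654160532
7.05 [ 0.5488 -0.0265  0.0836] [2.44 1.36 0.05] [ 0.25 -0.57 -0.04] 50.070998668670654 0.03872936526709974
7.1 [ 0.5487 -0.0266  0.0836] [3.25 1.63 0.19] [ 0.21 -0.61 -0.01] 50.06918549537659 0.038696917590653454
7.15 [ 0.5487 -0.0266  0.0836] [3.12 1.44 1.24] [ 0.19 -0.74  0.  ] 50.076425671577454 0.03912531415866195
```

```bash
for k in 1; do python3 -m crank '[[-0.4,0,0,0.001,0],[-0.4,0,0,0,0],[-0.4,0,0,0,0]]'|grep -E "ee_pos|force"; python3 -m crank '[[-0.4,0,0,0.001,0],[-0.4,0,0,0,0],[-0.4,0,0,0,0]]'|grep -E "ee_pos|force";python3 -m crank '[[-0.4,0,0,0.001,0],[-0.4,0,0,0,0],[-0.4,0,0,0,0]]'|grep -E "ee_pos|force";python3 -m crank '[[-0.4,0,0,0.001,0],[-0.4,0,0,0,0],[-0.4,0,0,0,0]]'|grep -E "ee_pos|force"; done
cat > f.py <<'E'
from h import *
R=[]
for i in range(5): ctrl.get_image('wrist');s=ctrl.sense();R.append(np.r_[s['ft_force'],s['ft_torque'],s['ee_pos'],s['grasp_force'],s['finger_gap']])
print(round(s['clock'],2),"F",np.round(np.mean(R,0)[:3],2),"sdz",round(np.std(R,0)[2],2),"T",np.round(np.mean(R,0)[3:6],3),"tcp",np.round(np.mean(R,0)[6:9],4),"grip",np.round(np.mean(R,0)[9:],4),"yaw",round(s['tool_rot'][2],4))
E
python3 f.py
```

```text
ee_pos: [0.5486, -0.0266, 0.0825]
ft_force: [3.7, 2.1, 0.9]
grasp_force: 50.1
ee_pos: [0.5485, -0.0266, 0.0815]
ft_force: [4.4, 1.2, 0.6]
grasp_force: 50.1
ee_pos: [0.5485, -0.0266, 0.0805]
ft_force: [5.0, -0.3, 1.6]
grasp_force: 50.1
ee_pos: [0.5485, -0.0266, 0.0795]
ft_force: [5.3, 1.0, 1.4]
grasp_force: 50.1
8.6 F [5.25 1.58 1.02] sdz 0.45 T [ 0.216 -1.203  0.007] tcp [ 0.5485 -0.0266  0.0795] grip [5.00984e+01 3.87000e-02] yaw 1.1229
```

```bash
python3 -m crank '[[-0.4,0,0.0009,0,0],[-0.4,0,0,0.001,0],[-0.4,0,0,0,0]]'|grep -E "ee_pos|force"; python3 -m crank '[[-0.4,0,0,0.001,0],[-0.4,0,0,0,0],[-0.4,0,0,0,0]]'|grep -E "ee_pos|ft_force";python3 -m crank '[[-0.4,0,0,0.001,0],[-0.4,0,0,0,0],[-0.4,0,0,0,0]]'|grep -E "ee_pos|ft_force"; python3 f.py
```

```text
ee_pos: [0.5487, -0.0267, 0.0781]
ft_force: [4.4, 3.3, 1.8]
grasp_force: 50.1
ee_pos: [0.5486, -0.0268, 0.0771]
ft_force: [3.6, 3.3, 1.3]
ee_pos: [0.5487, -0.0268, 0.0763]
ft_force: [3.2, 4.1, 2.2]
9.75 F [2.96 4.15 2.9 ] sdz 0.34 T [ 0.65  -0.779 -0.019] tcp [ 0.5487 -0.0268  0.0763] grip [5.01587e+01 3.87000e-02] yaw 1.1228
```

```bash
python3 -m crank '[[-0.4,0,0,0.001,0],[-0.4,0,0,0,0],[-0.4,0,0,0,0]]'|grep -E "ee_pos|force"; python3 f.py
```

```text
ee_pos: [0.5487, -0.0268, 0.0754]
ft_force: [2.3, 4.4, 4.6]
grasp_force: 50.4
10.3 F [2.39 4.52 4.76] sdz 0.58 T [ 0.759 -0.569  0.011] tcp [ 0.5487 -0.0268  0.0754] grip [5.04026e+01 3.89000e-02] yaw 1.1229
```

```bash
python3 -m crank '[[-0.4,0,0,0.001,0],[-0.4,0,0,0.001,0],[-0.4,0,0,0.0005,0],[-0.4,0,0,0,0],[-0.4,0,0,0,0]]'|grep -E "ee_pos|force"; python3 f.py
```

```text
ee_pos: [0.5488, -0.0268, 0.0736]
ft_force: [0.8, 5.3, 8.5]
grasp_force: 51.0
11.05 F [0.72 4.86 9.56] sdz 0.29 T [ 0.796 -0.267 -0.02 ] tcp [ 0.5488 -0.0268  0.0736] grip [5.09701e+01 3.88000e-02] yaw 1.1228
```

```bash
python3 -m crank '[[-0.4,0,0,0.001,0],[-0.4,0,0,0.0004,0],[-0.4,0,0,0,0],[-0.4,0,0,0,0]]'|grep -E "ee_pos|force"; python3 f.py;python3 f.py
```

```text
ee_pos: [0.5489, -0.0268, 0.0726]
ft_force: [-0.7, 4.3, 11.0]
grasp_force: 51.3
11.7 F [-0.48  5.06 11.4 ] sdz 0.53 T [ 0.83  -0.054 -0.027] tcp [ 0.5489 -0.0268  0.0726] grip [5.12946e+01 3.88000e-02] yaw 1.1229
11.95 F [-1.000e-02  5.170e+00  1.134e+01] sdz 0.49 T [ 0.839 -0.061 -0.02 ] tcp [ 0.5489 -0.0268  0.0726] grip [5.12941e+01 3.88000e-02] yaw 1.1228
```

```bash
python3 -m crank '[[-0.4,0.0006,-0.0003,0,0],[-0.4,0,0,0.0007,0],[-0.4,0,0,0.0005,0],[-0.4,0,0,0,0],[-0.4,0,0,0,0]]'|grep -E "ee_pos|force"; python3 f.py
```

```text
ee_pos: [0.5489, -0.0266, 0.0716]
ft_force: [-0.3, 3.4, 12.3]
grasp_force: 51.5
12.7 F [-0.6   3.37 12.31] sdz 0.45 T [ 0.556  0.027 -0.016] tcp [ 0.549  -0.0266  0.0716] grip [5.14773e+01 3.87000e-02] yaw 1.1231
```

```bash
python3 -m crank '[[-0.4,0,0,0,3],[-0.4,0,0,0,0],[-0.4,0,0,0,0]]'|grep -E "ee_pos|force|rot"; python3 f.py;
```

```text
ee_pos: [0.549, -0.0267, 0.0716]
tool_rot: [3.141, 0.001, 1.071]
ft_force: [-1.0, 3.4, 13.0]
grasp_force: 51.4
13.25 F [-0.71  2.91 12.12] sdz 0.23 T [0.539 0.012 0.076] tcp [ 0.549  -0.0267  0.0716] grip [5.13804e+01 3.90000e-02] yaw 1.0711
```

```bash
python3 -m crank '[[-0.4,0,0,0,4],[-0.4,0,0,0,0]]'|grep -E "rot|ft_force";python3 f.py; python3 -m crank '[[-0.4,0,0,0,5],[-0.4,0,0,0,4],[-0.4,0,0,0,0]]'|grep -E "rot|ft_force"; python3 f.py
```

```text
tool_rot: [3.141, 0.001, 1.0]
ft_force: [-1.1, 2.6, 12.5]
13.7 F [-0.85  3.17 12.54] sdz 0.47 T [0.499 0.001 0.062] tcp [ 0.549  -0.0267  0.0716] grip [5.13697e+01 3.87000e-02] yaw 1.0011
tool_rot: [3.141, 0.0, 0.842]
ft_force: [-0.2, 2.1, 13.1]
14.25 F [-0.38  2.65 11.86] sdz 0.21 T [ 0.435  0.01  -0.01 ] tcp [ 0.549  -0.0268  0.0716] grip [5.14e+01 3.88e-02] yaw 0.8439
```

```bash
python3 -m crank '[[-0.4,0,0,0,7],[-0.4,0,0,0,7],[-0.4,0,0,0,0],[-0.4,0,0,0,0]]'|grep -E "rot|ft_force"; python3 f.py; python3 -c "
from cap import *
w=cap(z1=.107);cv2.imwrite('pics/w3.png',cv2.resize(w['frame'][100:330,130:400],None,fx=2.5,fy=2.5))"
```

```text
tool_rot: [3.141, 0.0, 0.599]
ft_force: [-1.0, 2.4, 12.3]
14.9 F [-0.8   2.03 13.18] sdz 0.51 T [ 0.352  0.084 -0.008] tcp [ 0.549  -0.0269  0.0717] grip [5.14206e+01 3.89000e-02] yaw 0.5996
tcp [ 0.549  -0.0269  0.0717] rot [3.1405e+00 4.0000e-04 5.9960e-01] q6 0.878 F [-0.9  1.9 12.8]
cap 0.72 [ 0.9384  0.552  -0.024 ] 351 line [ 0.0078 -0.0026] dial est 2.212
green [423.5 294. ] 1528 z.06 [ 0.5777 -0.1434  0.0605] z.07 [ 0.5801 -0.1333  0.07  ]
```

View pics/w3.png

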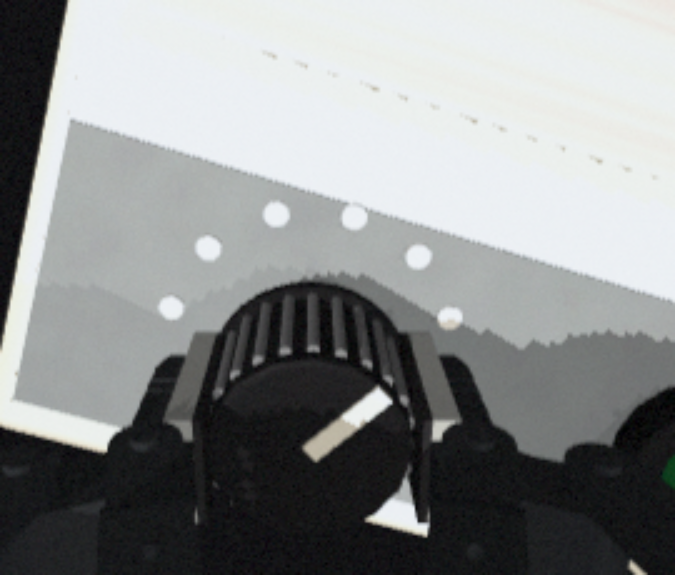

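The crop shows the cap held between the pads, with its line rotated along with the gripper towards the second-last white dot (about click 4): the dial is freed and turning. I'll continue.

```bash
python3 -m crank '[[-0.4,0,0,0,6],[-0.4,0,0,0,6],[-0.4,0,0,0,6],[-0.4,0,0,0,6],[-0.4,0,0,0,6],[-0.4,0,0,0,0]]'|grep -E "rot|ft_force"; python3 f.py;
```

```text
tool_rot: [3.14, 0.0, 0.074]
ft_force: [-1.1, 1.7, 13.0]
15.85 F [-0.88  1.64 13.  ] sdz 0.45 T [ 0.147  0.173 -0.032] tcp [ 0.549  -0.0272  0.0717] grip [5.14216e+01 3.88000e-02] yaw 0.0762
```

```bash
python3 -m crank '[[-0.4,0,0,0,6],[-0.4,0,0,0,6],[-0.4,0,0,0,6],[-0.4,0,0,0,6],[-0.4,0,0,0,6],[-0.4,0,0,0,0]]'|grep -E "rot|ft_force"; python3 f.py;  python3 -c "
from cap import *
w=cap(z1=.107);cv2.imwrite('pics/w4.png',cv2.resize(w['frame'][100:330,130:400],None,fx=2.5,fy=2.5))"
```

```text
tool_rot: [3.14, -0.0, -0.449]
ft_force: [-1.5, 1.1, 13.4]
16.7 F [-1.37  0.84 13.86] sdz 0.25 T [-0.023  0.341 -0.017] tcp [ 0.5487 -0.0274  0.0717] grip [5.1446e+01 3.8800e-02] yaw -0.4473
tcp [ 0.5487 -0.0274  0.0717] rot [ 3.1397e+00 -5.0000e-04 -4.4730e-01] q6 1.926 F [-1.4  0.3 13.6]
cap 0.62 [ 0.9457  0.552  -0.028 ] 354 line [-0.0007 -0.006 ] dial est 3.567
green [414.8 120.8] 2987 z.06 [ 0.5743 -0.1351  0.0605] z.07 [ 0.5772 -0.1306  0.07  ]
green [297.2 202.3] 263 z.06 [ 0.5584 -0.0596  0.0605] z.07 [ 0.5623 -0.0597  0.07  ]
```

View pics/w4.png

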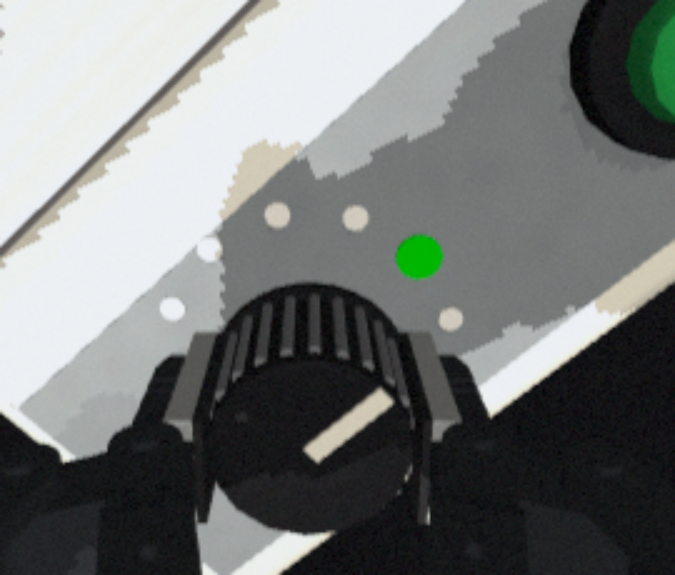

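The crop shows the line running from (313,452) to (385,398), aimed at the green dot at (418,257). I'll check its direction numerically against axis to dot.

```bash
python3 - <<'E'
from h import *
w=ctrl.get_image("wrist");f=w["frame"];hsv=cv2.cvtColor(f,cv2.COLOR_BGR2HSV)
m=cv2.inRange(hsv,(0,0,120),(180,70,255));n,l,st,c=cv2.connectedComponentsWithStats(m)
i=min(range(1,n),key=lambda k:np.hypot(*(c[k]-(269.6,270)))+(1e3 if st[k,4]<50 else 0));print(st[i],c[i])
P=np.array([onz(w,(x,y),.1065)[:2] for y,x in zip(*np.nonzero(l==i))]).astype(np.float32)
v=cv2.fitLine(P,cv2.DIST_L2,0,.01,.01).ravel();v=v[:2]*np.sign(-v[1]);print(v,"heading as yaw",np.arctan2(v[0],-v[1]),"want .315; dial=",np.pi+.315-np.arctan2(v[0],-v[1]))
E
```

```text
[252 255  35  30 337] [269.12166172 269.54896142]
[ 0.2995672 -0.9540752] heading as yaw 0.304239 want .315; dial= 3.1523535
```

The dial reads 3.15, so it is on target. I'll let it rise while gripped, then open and lift off.

```bash
python3 -m crank '[[-0.4,0,0,-0.002,0],[-0.4,0,0,-0.002,0],[-0.4,0,0,-0.002,0],[-0.4,0,0,-0.002,0],[-0.4,0,0,-0.002,0],[-0.4,0,0,0,0],[-0.4,0,0,0,0]]'|grep -E "ee_pos|ft_force"; python3 f.py; python3 -m crank '[[0.3,0,0,0,0],[0.3,0,0,0,0],[0.3,0,0,0,0],[0.3,0,0,0,0],[0.3,0,0,-0.02,0],[0.3,0,0,-0.03,0],[0.3,0,0,-0.03,0],[0.3,0,0,-0.03,0],[0.3,0,0,0,0],[0.3,0,0,0,0],[0.3,0,0,0,0],[0.3,0,0,0,0]]'; python3 -c "
from cap import *
w=cap(save='pics/w5.png')"
```

```text
ee_pos: [0.5482, -0.027, 0.0797]
ft_force: [2.2, -3.6, 1.2]
17.8 F [ 1.72 -4.6   0.96] sdz 0.6 T [-1.109 -0.209  0.006] tcp [ 0.5483 -0.027   0.0798] grip [5.0226e+01 3.8900e-02] yaw -0.4475
clock: 19.0
ee_pos: [0.5475, -0.0261, 0.1883]
tool_rot: [3.141, 0.003, -0.448]
ft_force: [-0.2, -0.2, 0.2]
finger_gap: 0.0552
grasp_force: 0.0
tcp [ 0.5476 -0.0261  0.1884] rot [ 3.1406e+00  3.0000e-03 -4.4790e-01] q6 1.925 F [-0.4  0.7 -0. ]
cap 0.72 [ 0.9589  0.55   -0.027 ] 127 line [ 0.0008 -0.0075] dial est 3.348
green [342.6 109.3] 847 z.06 [ 0.5764 -0.1311  0.0605] z.07 [ 0.578  -0.1287  0.07  ]
green [280.6 159. ] 101 z.06 [ 0.5584 -0.0596  0.0605] z.07 [ 0.5605 -0.0596  0.07  ]
```

View pics/w5.png

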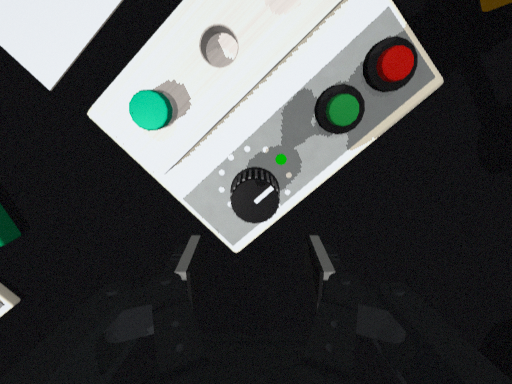

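The picture shows the cap up and released, its line at (264,194) towards the green dot (281,159); start is at (343,109) and red at (397,63). Next I'll shut the fingers and move over start, then probe down.

```bash
python3 -m crank '[[-1,0.0184,0.0194,0,0],[-1,0.0184,0.0194,0,0],[-1,0.0184,0.0194,0,0],[-1,0.0184,0.0194,0,0],[-1,0,0,0,0],[-1,0,0,0,0],[-1,0,0,0.03,0],[-1,0,0,0.03,0],[-1,0,0,0.03,0],[-1,0,0,0.005,0],[-1,0,0,0,0],[-1,0,0,0,0]]'; python3 -c "
from h import *
w=ctrl.get_image('side');cv2.imwrite('pics/s6.png',cv2.resize(w['frame'][130:280,180:380],None,fx=4,fy=4))"
```

```text
clock: 20.3
ee_pos: [0.5825, -0.1279, 0.0966]
tool_rot: [-3.141, -0.002, -0.447]
ft_force: [-0.4, -0.6, 1.1]
finger_gap: -0.0001
grasp_force: 0.0
```

View pics/s6.png

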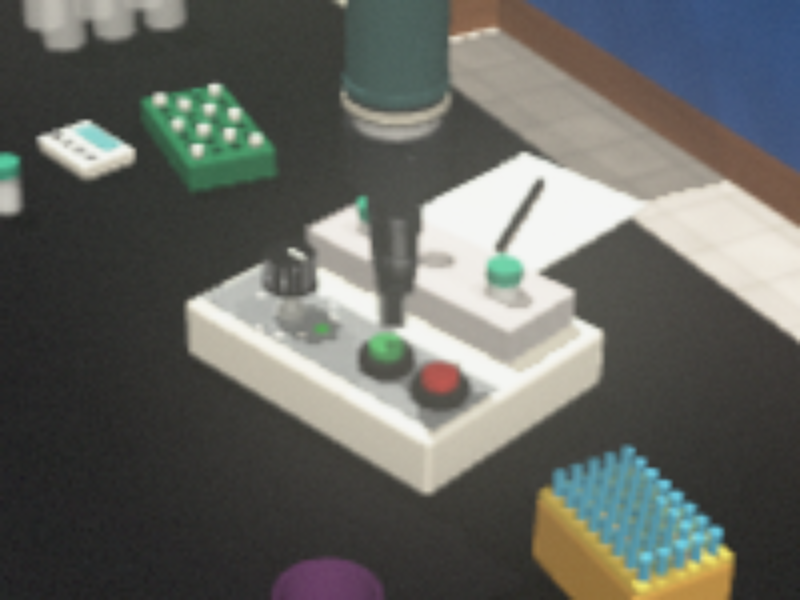

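The side crop shows the shut tips at (392,325), right above the green button (385,345). I'll press now.

```bash
python3 -m crank '[[-1,-0.001,0,0.006,0],[-1,0,0,0.006,0],[-1,0,0,0,0]]'|grep -E "ee_pos|ft_force"; for k in 1; do python3 -m crank '[[-1,0,0,0.002,0],[-1,0,0,0,0]]'|grep -E "ee_pos|ft_force"; python3 -m crank '[[-1,0,0,0.002,0],[-1,0,0,0,0]]'|grep -E "ee_pos|ft_force";python3 -m crank '[[-1,0,0,0.002,0],[-1,0,0,0,0]]'|grep -E "ee_pos|ft_force"; done; python3 f.py
```

```text
ee_pos: [0.58, -0.1275, 0.0825]
ft_force: [-0.3, -0.9, -0.4]
ee_pos: [0.5805, -0.1277, 0.0812]
ft_force: [-1.2, -0.6, 1.1]
ee_pos: [0.5807, -0.1278, 0.0794]
ft_force: [-1.1, -0.6, 3.7]
ee_pos: [0.5808, -0.1278, 0.0774]
ft_force: [-1.0, -0.3, 3.9]
21.5 F [-1.06  0.06  3.76] sdz 0.66 T [-0.011  0.176 -0.   ] tcp [ 0.5808 -0.1278  0.0774] grip [ 1.9886e+00 -2.0000e-04] yaw -0.4479
```

```bash
for k in 1; do python3 -m crank '[[-1,0,0,0.001,0],[-1,0,0,0.001,0]]'|grep -E "ee_pos|ft_force"; python3 -m crank '[[-1,0,0,0.001,0],[-1,0,0,0.0005,0],[-1,0,0,0,0]]'|grep -E "ee_pos|ft_force"; done; python3 f.py
```

```text
ee_pos: [0.5809, -0.1278, 0.0759]
ft_force: [-3.0, 0.4, 12.4]
ee_pos: [0.5809, -0.1278, 0.0758]
ft_force: [-6.3, 0.5, 16.4]
22.25 F [-5.73  1.66 15.93] sdz 0.22 T [ 0.189  1.036 -0.018] tcp [ 0.5809 -0.1278  0.0759] grip [ 7.8172 -0.    ] yaw -0.4478
```

It hit the hard stop about 6 mm after contact, so start is fully pressed. I'll release and check.

```bash
python3 -m crank '[[-1,0,0,-0.01,0],[-1,0,0,-0.03,0],[-1,0,0,-0.04,0],[-1,0,0,-0.04,0],[-1,0,0,-0.03,0],[-1,0,0,0,0],[-1,0,0,0,0],[-1,0,0,0,0]]'; python3 -c "
from cap import *
w=cap(save='pics/w7.png')"
```

```text
clock: 23.05
ee_pos: [0.5794, -0.1273, 0.2215]
tool_rot: [3.141, 0.003, -0.448]
ft_force: [0.2, -0.4, -0.2]
finger_gap: -0.0002
grasp_force: 0.0
tcp [ 0.5792 -0.1273  0.2212] rot [ 3.1409  0.004  -0.4479] q6 1.76 F [-0.4 -0.3  0.5]
cap 0.93 [ 0.9465  0.55   -0.028 ] 75 line [ 0.0011 -0.0069] dial est 3.294
green [254.5 178.6] 545 z.06 [ 0.5748 -0.1247  0.0605] z.07 [ 0.5773 -0.1258  0.07  ]
green [210.9 213.5] 61 z.06 [ 0.5584 -0.0594  0.0605] z.07 [ 0.5614 -0.0627  0.07  ]
```

View pics/w7.png

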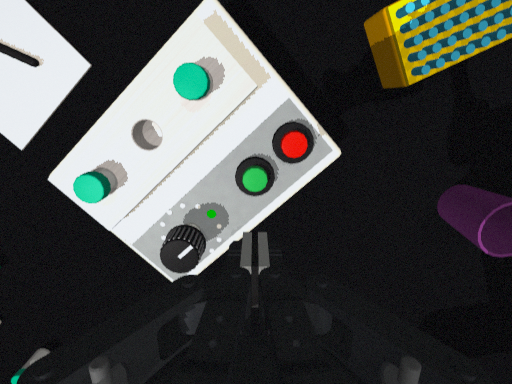

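The dial's line at (187,250) points to the green dot (211,214), both buttons are up, and nothing else has moved.

```bash
python3 -c "
from rig import ctrl
print(ctrl.job_done())"
```

```text
the job is handed in; nothing more can be done
None
```

The dial is at the green dot and has sprung back up, and the start button was pressed to its stop and let go. Contact force stayed under 14 N on the dial, nothing else appeared to move, and I handed the job in at about 23 s; the hand-in gave no verdict.

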